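Set and lock the specimen stage's pointer

ROBOT

A 7-joint arm with a two-finger parallel gripper is mounted at the origin on a cart in front of the work surface, level with it; the furniture and walls round the work are solid. World frame = base frame: x ahead of the robot, y to its left, z up, the work surface at z = 0. Lengths are in m, angles in rad, forces in N, time in s.
With the tool pointing down it reaches from about 0.425 to 0.875 m from the base axis. Payload 4.7 kg.
Tool frame: the origin (TCP) lies between the finger pads; the fingertips stand 25 mm ahead of it and the grasp point (between the pads) lies 6 mm ahead of it; z points along the fingers, y is the line along which they close (so a half turn about z gives the same grasp; the last joint's range is limited). The gripper opens to 85 mm and grips with 20 to 120 N. Pads are 22 mm wide; open, the fingers measure 114 mm over their backs; the gripper's body (76 mm by 85 mm) begins 54 mm behind the grasp point. The pads swing forward as they close: fully open they stand 13 mm farther back than shut.
Start: joints at [1.262, 0.321, -0.07, 1.45, 0.023, 1.371, -0.057], TCP at [0.206, -0.616, 0.256] pointing down, gripper open.
Joint ranges: [-2.86, 2.86], [-0.3, 2.09], [-1.38, 1.24], [0.06, 2.45], [-1.56, 4.7], [0.09, 2.05], [-2.69, 2.69]. Speed limits (rad/s): [2.57, 2.57, 3.14, 3.14, 3.14, 3.14, 3.14].

INTERFACE

Orientations are given as a rotation vector (axis times angle).
In Python, from rig import bot, workorder, snapshot, camera_params gives the robot as it stands (bot), with the cameras as plain functions and the job (workorder).
- The arm moves only by the shell command python3 shift.py 'ROWS' [FORCE]. ROWS is a JSON list that holds a single list of rows (three levels of brackets), with 1 to 5 rows, each of 5 numbers: the opening from 0.0 (shut) to 1.0 (fully open), then dx, dy, dz in fractions of the full range, 1 being 0.25 m, then a turn about the tool's z in normalised numbers (1 is 4 rad); each row is the pose to reach, as a shift and turn from the pose commanded when the command began, along the tool's axes at that moment; what a row does not reach only later rows make up. A row lasts 1/10 s, in which the tool goes at most 0.05 m and 0.15 rad, less where a joint would pass 70% of its speed; a pose out of reach is approached as far as the arm can. The fingers move at their own pace and stop on an object; FORCE is the grip in N (left out, the last holds). Time passes only in rows, so rows that do not move let the fingers close. It prints the time, the measured TCP pose, the force, the opening and the grip force at its end. No shift or turn number may pass 1 either way. Input that does not fit is refused with a message, and nothing moves.
- bot.read_state(): the state, without advancing time (a new reading comes with each control period).
- snapshot(name): name is "scene" or "top" or "wrist"; returns the picture (480x640x3 uint8, red, green, blue); there is no depth.
- camera_params(name): a dict with "fx", "fy", "cx", "cy" (pixels), "position" and "rotation" of the camera in the world; the wrist camera has in their place "tool_from_camera" (4x4, takes a point from camera to tool coordinates, whose origin is the TCP and whose axes are the flange's). Camera axes: x right, y down, z forward; pixel columns grow to the right and rows downward; lengths in m; the calibration is good to about 2 mm. The wrist camera is an equidistant fisheye: a pixel r from the principal point sees the ray r / f radians off the axis. A picture is of the moment at which its call begins: read the wrist's pose just before it. camera_params takes no time and is no camera call.
- workorder.hand_in(): hands the job in; it is judged then, once.
The state is a dict: "t": time; "qpos": joint angles; "qd": joint speeds; "effort": joint torques, N m; "ee_pos": TCP position; "tool_rot": TCP orientation; "force": force on the tool from outside, world axes, zero at the start; "wrist_torque": the same for the moment, N m; "gripper_width": opening from 0.0 (shut) to 1.0 (fully open); "grasp_force": force on a finger pad.
Only numpy, scipy, OpenCV 4.12 (cv2) and the standard library are available. Lean on these libraries where they do the work, as an engineer would, in place of code of your own. Each camera call takes 0.05 s, during which the arm holds its last target. There are 200 camera calls.

TASK

Free the sliding table of the specimen stage by loosening its wing clamp, turn the round dial until the pointer's tip stands in the gap of the notched index tab (not at the plain tab), and then tighten the wing clamp fully again. Move the table only with the dial, do not push it, and leave the jar, bottle and slip box behind the stage where they are.

Things in the scene. Friction and masses are not known exactly. Their poses are not given: they have to be found in the camera images.
- stage: grey stage fixed to the desk: base 175 (x) x 250 (y) mm, top z 24 mm. Origin: centre of the underside; +x to its back (away from the robot within 0.3 rad), +y left. Front: dial at (-45,-92) mm, clamp at (-45,+92) mm, between them a flat aluminium scale bar with two tabs; behind, the sliding table. A tall microscope stands on the desk at (0.67,-0.52) m: retract before swinging past it.
- dial_grip (a point): on the dial's vertical axis, middle of its bar grip, z 60 mm. The dial is a black disc, 56 mm diameter (top z 46 mm), at the stage's right, with a bar grip on it 52 mm long (along this frame's x, which turns with the dial), 14 mm thick (y), 29 mm high (z 45 to 74 mm): pinch it across its thickness from above, turn about the vertical.
- dial (a joint): dial angle in rad, anticlockwise from above positive, limits +-4.4. Rack and pinion: anticlockwise moves table and pointer to the stage's +y, 9 mm per rad, with play of up to 0.3 rad at the start or on reversing. About 0.15 N m to turn with the clamp loose (jammed when tight); stays where left. The job takes about 1.6 to 3.4 rad: more than one grasp.
- clamp_grip (a point): on the wing clamp's vertical axis, middle of its bar, z 60 mm. A bare steel wing bar at the stage's left, no disc: 66 mm long plus round ends of 16 mm diameter (82 mm overall, along this frame's x, which turns with it), 12 mm thick (y), 28 mm high (z 46 to 74 mm): pinch it across its thickness from above.
- clamp (a joint): wing clamp angle in rad: 0 = fully tight (firm stop); grows anticlockwise from above as it is loosened, up to 2.2 (stop). Below about 0.8 a shoe bears on the slide and holds the table; from 0.9 up the table is free. Stays where left; 0.12 N m to turn when loose, rising to about 0.25 N m at tight.
- pointer_tip (a point): tip of the table's pointer: 3 mm wide, 4 mm thick, dark steel, pointing to the stage's front (-x), z 42 mm, 40 mm in front of the stage's centre. Axes as the stage. It slides along the stage's y, 36 mm either way of the middle, and starts within 2 mm of the middle.
- tab_notched: black index tab fixed on the scale bar, 26 x 25 x 16 mm, top z 44 mm, with a gap 9 mm wide, open to the back, between two 8 mm prongs. Origin: middle of the gap in y, on the scale bar, 12 mm in front of the prong tips; axes as the stage. The pointer is set when its tip has y = 0 in this frame. It stands 16 to 28 mm left or right of the stage's middle.
- tab_plain: black tab of the same size without a gap, on the other side of the middle; not the mark.
- jar: specimen jar with screw cap, 40 mm diameter, 51 mm high, stands behind the stage; leave alone. Origin: centre of the underside.
- bottle: small bottle, 30 mm diameter, 68 mm high, behind the stage; leave alone. Origin: centre of the underside.
- slip_box: flat box 60 x 30 x 18 mm behind the stage; leave alone. Origin: centre of the underside.
- table: aluminium sliding table of the stage, 75 x 90 mm, top at z 50 mm, on two rods along the stage's y, with a covered dish fixed on it (top z 64 mm) and a dark pointer reaching forward to the scale bar. Origin: centre of the plate's underside. Moved only through the dial; do not push it.

How it is judged:
On the way, in this order (a step that is already met when the one before it is completed fails the run):
1. the clamp is loosened (value of joint clamp above 0.8 rad), for 0.1 s.
2. the pointer's tip stands in the gap of the notched tab (y of pointer_tip in the frame of tab_notched between -0.003 and 0.003 m), for 0.2 s.
At the end, for the whole second after the job is handed in: the pointer's tip lies within 3 mm of the middle of the notched tab's gap (sideways) and the wing clamp is tight (joint below 0.3 rad) (all of step 2 and value of joint clamp below 0.3 rad); the robot touches nothing.
It fails at once if the sliding table is pushed by the robot (more than 3 N) (contact force between any of the fingers, the arm and table above 3 N).
It fails at once if the jar, bottle or slip box is moved by more than 20 mm (distance of any of jar, bottle, slip_box from where it was at the start of the episode above 0.02 m).
It also fails if it takes over 72 s, if anything falls off the work surface, if the arm or the gripper's body presses on something with over 40 N, if the wrist force passes 120 N, or if a joint passes its speed limit or range.

## Working session

There is one attempt and no reset: what is moved stays moved. The work goes in short steps, Python scripts to look and compute and a shell command to move; the robot and the scene stay as the last step left them, time stands still between calls to the robot, and variables do not carry over. Pictures are saved under pics/ and viewed, at most 10 in all, crops included, and the job is handed in when it is done.

```bash
ls; mkdir -p pics
python3 - <<'E'
from rig import bot, workorder, snapshot, camera_params
import cv2
s=bot.read_state();print({k:s[k] for k in('t','ee_pos','tool_rot','gripper_width')})
for n in('scene','top'):
    cv2.imwrite(f'pics/{n}0.png',snapshot(n)[:,:,::-1]);print(n,camera_params(n))
print(camera_params('wrist'))
E
```

```text
pics
rig.py
shift.py
{'t': 0.0, 'ee_pos': array([ 0.2060059 , -0.61597768,  0.25521248]), 'tool_rot': array([-3.09887801e+00, -5.04666484e-01,  6.40807821e-04]), 'gripper_width': 0.9998193755866315}
scene {'fx': 552.836623688972, 'fy': 552.836623688972, 'cx': 331.8821149755418, 'cy': 240.77886826275696, 'position': array([ 0.09879907, -0.05748362,  0.68483926]), 'rotation': array([-2.06933958,  1.24456286, -0.50146396])}
top {'fx': 478.5507698107282, 'fy': 478.5507698107282, 'cx': 314.492217076109, 'cy': 237.74926382311892, 'position': array([0.48338571, 0.21612915, 0.9187596 ]), 'rotation': array([-2.15016859,  2.10814608, -0.14728467])}
{'fx': 371.64829954431775, 'fy': 371.64829954431775, 'cx': 320.09054561560635, 'cy': 238.77289838917838, 'tool_from_camera': array([[ 1.82869860e-04, -9.49058816e-01, -3.15098921e-01,
         8.07388991e-02],
       [ 9.99999469e-01,  4.93158011e-04, -9.05005307e-04,
         8.46696295e-04],
       [ 1.01429682e-03, -3.15098588e-01,  9.49058402e-01,
        -1.16994098e-01],
       [ 0.00000000e+00,  0.00000000e+00,  0.00000000e+00,
         1.00000000e+00]])}
```

View pics/scene0.png

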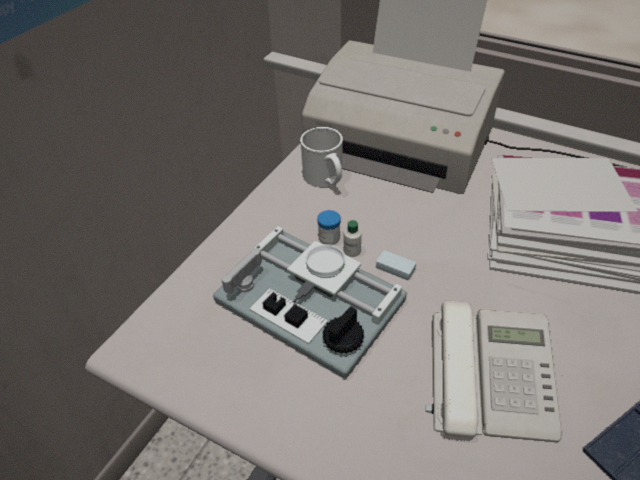

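View pics/top0.png

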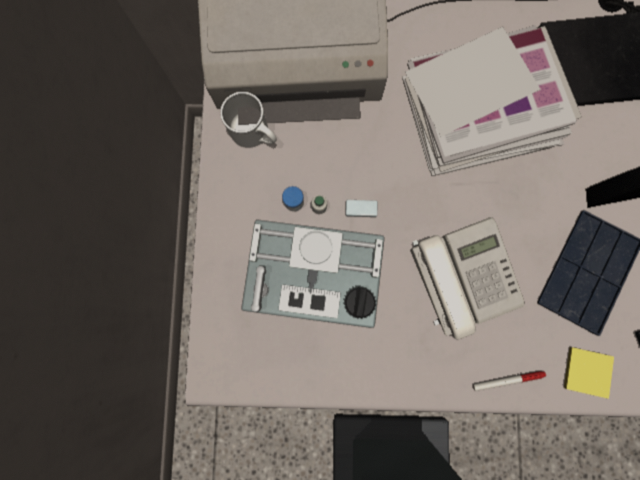

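The scene view shows the stage at about (310,295). In the top view its corners are near (256,220), (384,235), (374,327) and (242,310). The clamp is at (260,288), the dial at (360,302), the notched tab (left) at (296,298) and the plain tab at (318,302).

```bash
cat > h.py <<'E'
import numpy as np, cv2
from scipy.spatial.transform import Rotation as R
from rig import bot, workorder, snapshot, camera_params
def ray(n,px,s=None):
    c=camera_params(n);x=(px[0]-c['cx'])/c['fx'];y=(px[1]-c['cy'])/c['fy']
    if n=='wrist':
        r=np.hypot(x,y);d=np.array([x/r*np.sin(r),y/r*np.sin(r),np.cos(r)]) if r>1e-9 else np.array([0,0,1.])
        T=c['tool_from_camera'];Rt=R.from_rotvec(s['tool_rot']).as_matrix()
        return s['ee_pos']+Rt@T[:3,3],Rt@T[:3,:3]@d
    return np.array(c['position']),R.from_rotvec(c['rotation']).apply([x,y,1.])
def pt(n,px,z,s=None):
    o,d=ray(n,px,s);return o+d*(z-o[2])/d[2]
def totool(p,s):  # world shift of TCP -> tool axes
    return R.from_rotvec(s['tool_rot']).inv().apply(np.array(p)-s['ee_pos'])
E
python3 - <<'E'
from h import *
im=cv2.imread('pics/top0.png')
hsv=cv2.cvtColor(im,cv2.COLOR_BGR2HSV)
h=hsv[:,:,0].astype(int);sa=hsv[:,:,1]
print('stage hsv',hsv[300,270],hsv[240,180+60],hsv[315,360],hsv[325,350])
m=((h>70)&(h<115)&(sa>20)&(hsv[:,:,2]>60)).astype(np.uint8)
m[:,:235]=0;m[:,395:]=0;m[:214]=0;m[340:]=0
m=cv2.morphologyEx(m,cv2.MORPH_CLOSE,np.ones((15,15)))
c=max(cv2.findContours(m,0,2)[0],key=cv2.contourArea)
b=cv2.boxPoints(cv2.minAreaRect(c));P=np.array([pt('top',q,.024) for q in b])
print(b,P,P.mean(0),np.linalg.norm(P-np.roll(P,1,0),axis=1))
for n,q,z in[('clamp',(260,288),.074),('dial',(360,302),.06),('notch',(296,298),.044),('plain',(318,302),.044)]:print(n,pt('top',q,z))
E
```

```text
stage hsv [ 71  14 143] [ 11  32 169] [15 12 42] [ 14  27 144]Traceback (most recent call last):
  File "<stdin>", line 9, in <module>
ValueError: max() iterable argument is empty
```

Run:
```python
from h import *
im=cv2.imread('pics/top0.png').astype(int)
# desk is reddish (R>B); stage greenish grey: G>=R
m=((im[:,:,1]-im[:,:,2]>2)&(im.sum(2)>200)).astype(np.uint8)
m[:,:235]=0;m[:,395:]=0;m[:214]=0;m[340:]=0
m=cv2.morphologyEx(m,cv2.MORPH_CLOSE,np.ones((9,9)));m=cv2.morphologyEx(m,cv2.MORPH_OPEN,np.ones((5,5)))
c=max(cv2.findContours(m,0,2)[0],key=cv2.contourArea)
b=cv2.boxPoints(cv2.minAreaRect(c));P=np.array([pt('top',q,.024) for q in b])
print(b,P,P.mean(0),np.linalg.norm(P-np.roll(P,1,0),axis=1))
for n,q,z in[('clamp',(260,288),.074),('dial',(360,302),.06),('notch',(296,298),.044),('plain',(318,302),.044)]:print(n,pt('top',q,z).round(4))
c=P.mean(0); i=np.argsort(P[:,1]); e=P[i[2:]].mean(0)-P[i[:2]].mean(0)  # +y dir approx
a=np.arctan2(-e[0],e[1]);print('yaw',a)
for n,o in[('dial',(-.045,-.092)),('clamp',(-.045,.092))]:print(n,(c[:2]+[np.cos(a)*o[0]-np.sin(a)*o[1],np.sin(a)*o[0]+np.cos(a)*o[1]]).round(4))
```

```text
[[241.57216 310.30383]
 [253.04604 219.46893]
 [384.97266 236.13336]
 [373.49878 326.96826]] [[0.48772669 0.36849856 0.024     ]
 [0.65963538 0.35431163 0.024     ]
 [0.6319296  0.10305825 0.024     ]
 [0.46263792 0.12438747 0.024     ]] [0.5604824  0.23756398 0.024     ] [0.24539696 0.17249309 0.25277633 0.17063003]
clamp [0.527  0.3292 0.074 ]
dial [0.5066 0.1521 0.06  ]
notch [0.5118 0.267  0.044 ]
plain [0.5054 0.2269 0.044 ]
yaw -0.10617640194772433
dial [0.506  0.1509]
clamp [0.5255 0.3338]
```

Units first: shifts go in shares of 0.25 m and turns go in shares of 4 rad. So -0.21 m is -0.84, 0.135 m is 0.54.

```bash
python3 shift.py '[[[1, 0.54, -0.84, -0.08, 0], [1, 0.54, -0.84, -0.08, 0], [1, 0.54, -0.84, -0.08, 0], [1, 0.54, -0.84, -0.08, 0], [1, 0.54, -0.84, -0.08, 0]]]'
cat > plan.py <<'E'
import sys
from h import *
s=bot.read_state();print('t',s['t'],'q',s['qpos'].round(2),'ee',s['ee_pos'].round(4))
x=R.from_rotvec(s['tool_rot']).as_matrix()[:,0];print('heading',round(np.arctan2(x[1],x[0]),4),'F',s['force'].round(1),'Tz',s['wrist_torque'].round(2),'w',round(s['gripper_width'],3),s['grasp_force'])
if len(sys.argv)>3: print('shift',totool([float(v) for v in sys.argv[1:4]],s).round(4))
E
python3 plan.py .42 -.12 .28
```

```text
t: 0.6
ee_pos: [0.2676, -0.3727, 0.276]
tool_rot: [-3.1, -0.505, 0.001]
force: [1.0, 0.3, 0.0]
gripper_width: 1.0
grasp_force: 0.0
t 0.6 q [ 1.11 -0.09 -0.21  1.86 -0.02  1.37 -0.34] ee [ 0.2676 -0.3727  0.276 ]
heading 0.3227 F [1.  0.3 0. ] Tz [ 0.04 -0.04  0.02] w 1.0 0.0
shift [ 0.2247 -0.1913 -0.004 ]
```

Scaled: 0.19 m is 0.76, -0.162 m is -0.648, 0.4 rad is 0.1.

```bash
python3 shift.py '[[[1, 0.76, -0.648, 0, 0], [1, 0.76, -0.648, 0, 0.025], [1, 0.76, -0.648, 0, 0.05], [1, 0.76, -0.648, 0, 0.075], [1, 0.76, -0.648, 0, 0.1]]]' >/dev/null; python3 plan.py .47 .23 .26
```

```text
t 1.1 q [ 0.94 -0.17 -0.55  1.91 -0.09  1.37 -1.24] ee [ 0.3967 -0.159   0.2761]
heading -0.0814 F [ 0.3 -0.4  0.7] Tz [ 0.   -0.04  0.06] w 1.0 0.0
shift [ 0.0414 -0.3937  0.0158]
```

```bash
python3 plan.py .48 .05 .28
```

```text
t 1.1 q [ 0.94 -0.17 -0.55  1.91 -0.09  1.37 -1.24] ee [ 0.3967 -0.159   0.2761]
heading -0.0814 F [ 0.3 -0.4  0.7] Tz [ 0.   -0.04  0.06] w 1.0 0.0
shift [ 0.066  -0.2151 -0.004 ]
```

Scaled: -0.215 m is -0.86, 0.066 m is 0.264.

```bash
python3 shift.py '[[[1, 0.264, -0.86, 0, 0], [1, 0.264, -0.86, 0, 0], [1, 0.264, -0.86, 0, 0], [1, 0.264, -0.86, 0, 0], [1, 0.264, -0.86, 0, 0]]]' >/dev/null;  python3 shift.py '[[[1, -0.04, -0.72, 0, 0], [1, -0.04, -0.72, 0, 0], [1, -0.04, -0.72, 0, 0], [1, -0.04, -0.72, 0, 0], [1, -0.04, -0.72, 0, 0]]]' >/dev/null; python3 plan.py
python3 - <<'E'
from h import *
import pickle
s=bot.read_state();im=snapshot('wrist')[:,:,::-1];cv2.imwrite('pics/w0.png',im);pickle.dump(s,open('w0.pkl','wb'))
E
```

```text
t 2.1 q [ 0.47  0.17 -1.07  1.68  0.15  1.38 -2.26] ee [0.4805 0.2342 0.2762]
heading -0.0681 F [-0.6  0.2  0.6] Tz [-0.06  0.03  0.01] w 1.003 0.0
```

View pics/w0.png

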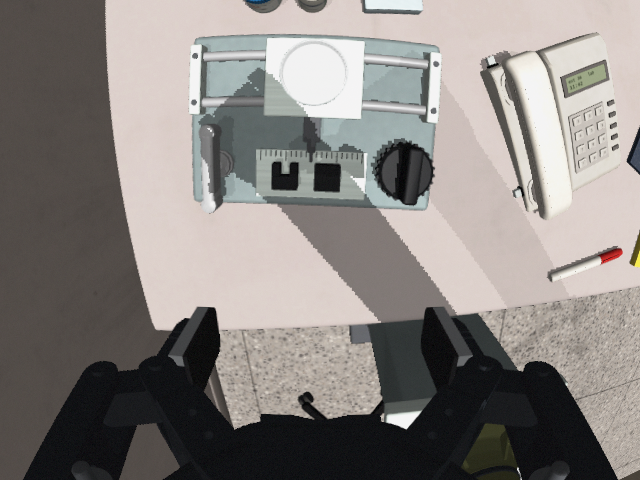

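The wrist view shows the stage corners at (195,38), (440,43), (432,210) and (193,203). The clamp bar runs (207,125)–(209,210) and the dial bar (409,146)–(407,203). The notched tab is at (285,178) with its gap upward, the plain tab at (327,178), and the pointer tip at (312,155).

Run:
```python
from h import *
import pickle
s=pickle.load(open('w0.pkl','rb'))
for n,q,z in[('c1',(195,38),.024),('c2',(440,43),.024),('c3',(432,210),.024),('c4',(193,203),.024),('cl_a',(207,125),.074),('cl_b',(209,210),.074),('di_a',(409,146),.074),('di_b',(407,203),.074),('disc',(404,172),.046),('gap',(287,168),.044),('plain',(327,178),.044),('tip',(312,155),.042)]:
    print(n,pt('wrist',q,z,s).round(4))
im=cv2.imread('pics/w0.png');cv2.imwrite('pics/w0c.png',cv2.resize(im[90:230,180:450],None,fx=2.9,fy=2.9,interpolation=cv2.INTER_CUBIC))
```

```text
c1 [0.6595 0.3486 0.024 ]
c2 [0.6366 0.1038 0.024 ]
c3 [0.4626 0.1177 0.024 ]
c4 [0.4874 0.3691 0.024 ]
cl_a [0.5662 0.3273 0.074 ]
cl_b [0.4896 0.3353 0.074 ]
di_a [0.5347 0.1534 0.074 ]
di_b [0.4838 0.1562 0.074 ]
disc [0.5076 0.1525 0.046 ]
gap [0.5176 0.2633 0.044 ]
plain [0.5054 0.2262 0.044 ]
tip [0.528  0.2389 0.042 ]
```

View pics/w0c.png

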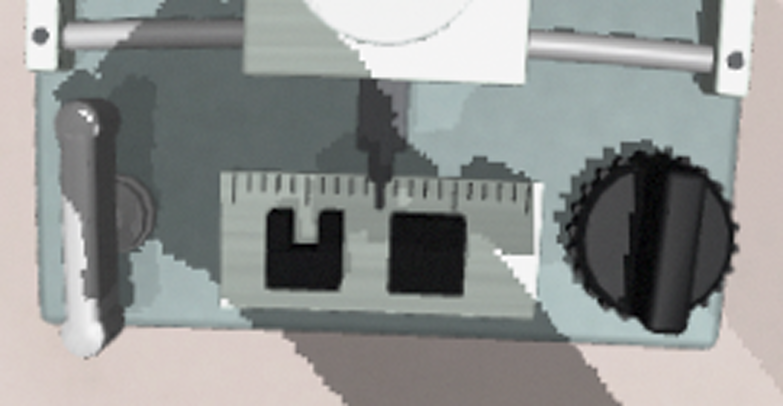

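```bash
python3 - <<'E'
from h import *
import pickle
s=pickle.load(open('w0.pkl','rb'))
f=lambda x,y:(180+x/2.9,90+y/2.9)
a=-.098;c=np.array([.5615,.2348]);M=np.array([[np.cos(a),np.sin(a)],[-np.sin(a),np.cos(a)]])
for n,q,z in[('di_a',(690,155),.074),('di_b',(670,330),.074),('disc',(658,240),.046),('gapback',(305,210),.044),('gap',(305,240),.044),('nl',(266,250),.044),('nr',(343,250),.044),('pl',(388,250),.044),('pr',(465,250),.044),('tip',(379,205),.042),('cl',(83,225),.074)]:
    p=pt('wrist',f(*q),z,s);print(n,p.round(4),(M@(p[:2]-c)*1e3).round(1))
E
python3 plan.py .5265 .331 .12
```

```text
di_a [0.5368 0.1453 0.074 ] [-15.9 -91.5]
di_b [0.4828 0.1525 0.074 ] [-70.2 -89.6]
disc [0.5067 0.1496 0.046 ] [-46.2 -90.1]
gapback [0.5231 0.2645 0.044 ] [-41.1  25.8]
gap [0.5132 0.2654 0.044 ] [-51.   25.7]
nl [0.5109 0.2785 0.044 ] [-54.6  38.6]
nr [0.509  0.2532 0.044 ] [-54.1  13.2]
pl [0.5079 0.2386 0.044 ] [-53.7  -1.5]
pr [0.5063 0.2135 0.044 ] [-52.9 -26.6]
tip [0.5227 0.2405 0.042 ] [-39.2   1.9]
cl [0.5283 0.3302 0.074 ] [-42.4  91.7]
t 2.15 q [ 0.48  0.17 -1.07  1.68  0.15  1.38 -2.26] ee [0.4814 0.231  0.2758]
heading -0.0717 F [ 0.6 -0.4 -0.3] Tz [ 0.03  0.01 -0.02] w 0.998 0.0
shift [ 0.0381 -0.1028  0.1559]
```

Scaled: 0.18 m is 0.72, 0.156 m is 0.624, 0.03 rad is 0.0075.

```bash
python3 shift.py '[[[0.6, 0.152, -0.412, 0.4, 0.0075], [0.6, 0.152, -0.412, 0.624, 0.0075], [0.6, 0.152, -0.412, 0.624, 0.0075], [0.6, 0.152, -0.412, 0.624, 0.0075], [0.6, 0.152, -0.412, 0.72, 0.0075]]]' >/dev/null; python3 plan.py .5265 .331 .066
```

```text
t 2.65 q [ 0.11  0.57 -0.92  1.68  0.49  1.15 -2.62] ee [0.5279 0.3281 0.0924]
heading -0.1068 F [-1.   0.2  0. ] Tz [-0.   -0.01  0.04] w 0.602 0.0
shift [-0.0017 -0.0028  0.0264]
```

Scaled: 0.027 m is 0.108, -0.003 m is -0.012.

```bash
python3 shift.py '[[[0.6, -0.008, -0.012, 0.108, 0], [0.6, -0.008, -0.012, 0.108, 0], [0, -0.008, -0.012, 0.108, 0], [0, -0.008, -0.012, 0.108, 0], [0, -0.008, -0.012, 0.108, 0]]]' 50 >/dev/null; python3 shift.py '[[[0, 0, 0, 0, 0], [0, 0, 0, 0, 0], [0, 0, 0, 0, 0]]]'; python3 plan.py
```

```text
t: 3.45
ee_pos: [0.5283, 0.3332, 0.0715]
tool_rot: [-3.133, 0.168, -0.006]
force: [2.1, 3.4, 3.4]
gripper_width: 0.134
grasp_force: 53.7
t 3.45 q [ 0.08  0.59 -0.89  1.69  0.5   1.1  -2.64] ee [0.5283 0.3332 0.0715]
heading -0.107 F [2.1 3.4 3.4] Tz [ 0.76 -0.38  0.01] w 0.134 53.6860906283016
```

Scaled: -0.6 rad is -0.15.

```bash
python3 shift.py '[[[0, 0, 0, 0, -0.03], [0, 0, 0, 0, -0.06], [0, 0, 0, 0, -0.09], [0, 0, 0, 0, -0.12], [0, 0, 0, 0, -0.15]]]' 60 ; python3 plan.py
```

```text
t: 3.95
ee_pos: [0.5281, 0.334, 0.0715]
tool_rot: [-3.041, -0.773, -0.008]
force: [2.4, 7.2, 1.8]
gripper_width: 0.124
grasp_force: 60.9
t 3.95 q [ 0.16  0.65 -1.01  1.69  0.59  1.14 -2.09] ee [0.5281 0.334  0.0715]
heading 0.4978 F [2.4 7.2 1.8] Tz [ 1.19 -0.44 -0.12] w 0.124 60.902310053113844
```

Scaled: -0.7 rad is -0.175.

```bash
python3 shift.py '[[[0, 0, 0, 0, -0.035], [0, 0, 0, 0, -0.07], [0, 0, 0, 0, -0.105], [0, 0, 0, 0, -0.14], [0, 0, 0, 0, -0.175]]]' 60 >/dev/null; python3 plan.py;  python3 shift.py '[[[0.15, 0, 0, 0, 0], [0.4, 0, 0, 0, 0], [0.5, 0, 0, 0, 0], [0.5, 0, 0, -0.2, 0], [0.5, 0, 0, -0.4, 0]]]' >/dev/null; python3 plan.py .508 .148 .16
```

```text
t 4.45 q [ 0.23  0.73 -1.14  1.69  0.71  1.19 -1.46] ee [0.5274 0.3347 0.0715]
heading 1.1992 F [0.7 7.5 0.1] Tz [ 1.45 -0.2  -0.15] w 0.127 60.81770998934843
t 4.95 q [ 0.28  0.64 -1.23  1.6   0.61  1.35 -1.41] ee [0.5259 0.3292 0.1683]
heading 1.1911 F [ 2.8  0.  -0.3] Tz [ 0.04 -0.11 -0.01] w 0.5 0.0
shift [-0.1748  0.0505  0.0092]
```

Scaled: -0.175 m is -0.7, 0.05 m is 0.2, 0.7 rad is 0.175.

```bash
python3 shift.py '[[[0.6, -0.7, 0.2, 0, 0.035], [0.6, -0.7, 0.2, 0, 0.07], [0.6, -0.7, 0.2, 0, 0.105], [0.6, -0.7, 0.2, 0, 0.14], [0.6, -0.7, 0.2, 0, 0.175]]]' >/dev/null; python3 shift.py '[[[0.6, 0, 0, 0, 0.035], [0.6, 0, 0, 0, 0.07], [0.6, 0, 0, 0, 0.105], [0.6, 0, 0, 0, 0.14], [0.6, 0, 0, 0, 0.155]]]' >/dev/null; python3 plan.py .508 .148 .064
python3 - <<'E'
from h import *
import pickle
s=bot.read_state();im=snapshot('wrist')[:,:,::-1];cv2.imwrite('pics/w1.png',im);pickle.dump(s,open('w1.pkl','wb'))
E
```

```text
t 5.95 q [ 0.64  0.3  -1.12  1.83  0.29  1.19 -2.27] ee [0.508  0.1491 0.1689]
heading -0.1334 F [-0.2  0.5 -0.2] Tz [-0.03 -0.   -0.03] w 0.594 0.0
shift [0.0002 0.0008 0.1049]
```

View pics/w1.png

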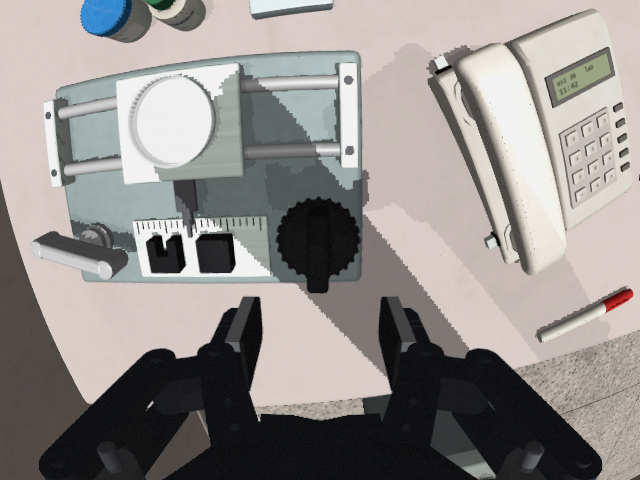

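The clamp bar is now swung open, lying from (45,245) to (105,270). The dial bar is vertical at column 318, so it lines up with the gripper.

Scaled: 0.092 m is 0.368, 0.05 m is 0.2.

```bash
python3 shift.py '[[[0.5, 0, 0.004, 0.2, 0], [0.5, 0, 0.004, 0.368, 0], [0.5, 0, 0.004, 0.368, 0], [0, 0, 0.004, 0.368, 0], [0, 0, 0.004, 0.368, 0]]]' 50 >/dev/null; python3 shift.py '[[[0, 0, 0, 0, 0], [0, 0, 0, 0, 0], [0, 0, 0, 0, 0]]]'; python3 plan.py
```

```text
t: 6.8
ee_pos: [0.5098, 0.1501, 0.0795]
tool_rot: [-3.135, 0.199, -0.005]
force: [-1.5, 1.0, 7.6]
gripper_width: 0.151
grasp_force: 52.4
t 6.8 q [ 0.55  0.42 -1.04  1.91  0.42  1.04 -2.36] ee [0.5098 0.1501 0.0795]
heading -0.1269 F [-1.5  1.   7.6] Tz [0.06 0.42 0.13] w 0.151 52.411800026893616
```

Scaled: -0.001 m is -0.004, -0.12 rad is -0.03.

```bash
python3 shift.py '[[[0, 0, 0, -0.004, -0.03], [0, 0, 0, -0.004, -0.06], [0, 0, 0, -0.004, -0.09], [0, 0, 0, -0.004, -0.12], [0, 0, 0, -0.004, -0.15]]]' 60 ; python3 plan.py
```

```text
t: 7.3
ee_pos: [0.5095, 0.1517, 0.0796]
tool_rot: [-3.049, -0.743, -0.007]
force: [1.3, 6.2, -3.0]
gripper_width: 0.147
grasp_force: 59.2
t 7.3 q [ 0.64  0.49 -1.16  1.91  0.51  1.07 -1.83] ee [0.5095 0.1517 0.0796]
heading 0.478 F [ 1.3  6.2 -3. ] Tz [ 1.21 -0.2  -0.17] w 0.147 59.22063410282135
```

Scaled: -0.7 rad is -0.175.

```bash
python3 shift.py '[[[0, 0, 0, 0, -0.035], [0, 0, 0, 0, -0.07], [0, 0, 0, 0, -0.105], [0, 0, 0, 0, -0.14], [0, 0, 0, 0, -0.175]]]' 60 >/dev/null; python3 plan.py
```

```text
t 7.8 q [ 0.71  0.6  -1.29  1.91  0.63  1.13 -1.22] ee [0.5081 0.153  0.0796]
heading 1.1798 F [-2.   7.9 -0.8] Tz [ 1.71  0.58 -0.16] w 0.147 59.46928560733795
```

Scaled: -0.002 m is -0.008, -0.001 m is -0.004, -0.3 rad is -0.075.

```bash
python3 shift.py '[[[0, 0, -0.004, 0, -0.025], [0, 0, -0.008, 0, -0.05], [0, 0, -0.008, 0, -0.075]]]' 60 >/dev/null; python3 plan.py
```

```text
t 8.1 q [ 0.73  0.63 -1.33  1.91  0.67  1.15 -0.95] ee [0.5072 0.1533 0.0796]
heading 1.4778 F [ 1.2  7.  -2.5] Tz [ 1.56  0.13 -0.23] w 0.148 59.347127079963684
```

Scaled: -0.3 rad is -0.075.

```bash
python3 shift.py '[[[0, 0, 0, 0, -0.025], [0, 0, 0, 0, -0.05], [0, 0, 0, 0, -0.075]]]' 60 >/dev/null; python3 plan.py
```

```text
t 8.4 q [ 0.74  0.64 -1.35  1.91  0.69  1.16 -0.66] ee [0.5064 0.1533 0.0796]
heading 1.778 F [-2.9  5.7  1. ] Tz [ 1.4   0.57 -0.18] w 0.147 59.702614545822144
```

Scaled: -0.4 rad is -0.1.

```bash
python3 shift.py '[[[0, 0, 0, 0, -0.025], [0, 0, 0, 0, -0.05], [0, 0, 0, 0, -0.075], [0, 0, 0, 0, -0.1]]]' 60 >/dev/null; python3 plan.py;python3 - <<'E'
from h import *
import pickle
s=bot.read_state();im=snapshot('wrist')[:,:,::-1];im2=snapshot('scene')[:,:,::-1];pickle.dump(s,open('w2.pkl','wb'))
cv2.imwrite('pics/w2w.png',im);cv2.imwrite('pics/w2s.png',im2)
cv2.imwrite('pics/w2.png',np.hstack([cv2.resize(im,(400,300)),cv2.resize(im2[200:400,180:440],(400,300))]))
E
```

```text
t 8.8 q [ 0.75  0.66 -1.36  1.91  0.7   1.17 -0.27] ee [0.5054 0.1529 0.0796]
heading 2.1781 F [-5.7  4.7  4.1] Tz [ 1.07  1.18 -0.18] w 0.148 60.1508367061615
```

View pics/w2.png

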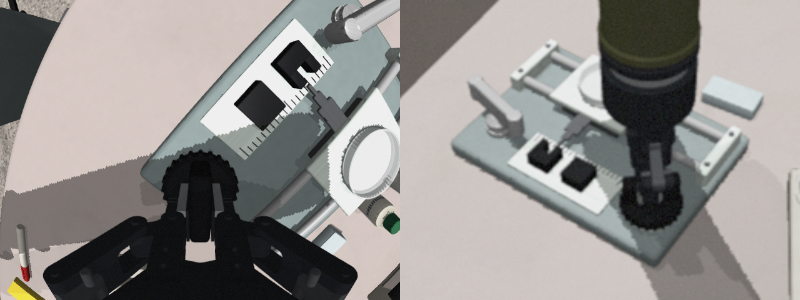

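The wrist view shows the pointer tip near (485,125) at full resolution, approaching the notched tab's gap. The jar and bottle are undisturbed.

Run:
```python
import cv2
im=cv2.imread('pics/w2w.png');cv2.imwrite('pics/w2c.png',cv2.resize(im[50:210,360:570],None,fx=3.5,fy=3.5,interpolation=cv2.INTER_CUBIC))
```

```text
(no output)
```

View pics/w2c.png

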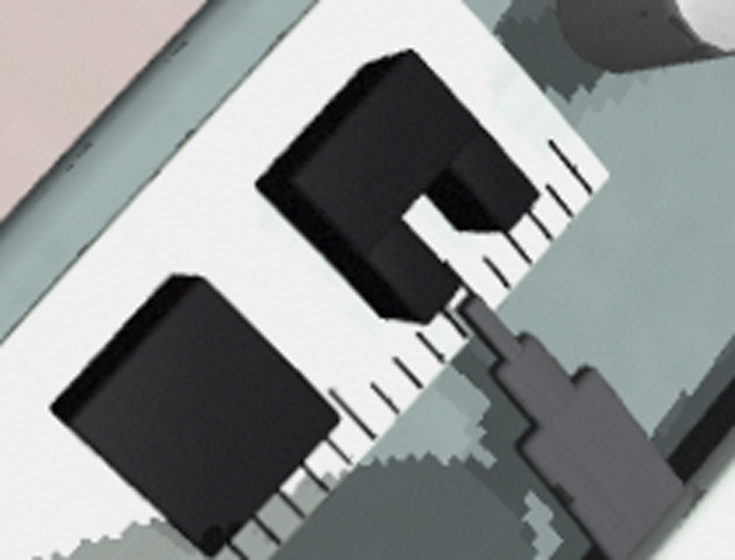

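Run:
```python
from h import *
import pickle
s=pickle.load(open('w2.pkl','rb'))
a=-.098;c=np.array([.5615,.2348]);M=np.array([[np.cos(a),np.sin(a)],[-np.sin(a),np.cos(a)]])
for n,q,z in[('nf',(298,181),.044),('nb',(430,322),.044),('ff',(412,52),.044),('fb',(540,192),.044),('tip',(466,300),.044),('tipL',(475,292),.044),('tipR',(458,310),.044),('neck',(517,338),.044),('neckL',(525,325),.044),('neckR',(500,362),.044),('gapin near',(403,215),.044)]:
    p=pt('wrist',(360+q[0]/3.5,50+q[1]/3.5),z,s);print(n,p.round(4),(M@(p[:2]-c)*1e3).round(1))
```

```text
nf [0.4965 0.2565 0.044 ] [-66.8  15.2]
nb [0.5208 0.2538 0.044 ] [-42.4  15. ]
ff [0.4986 0.2795 0.044 ] [-67.   38.4]
fb [0.5229 0.2773 0.044 ] [-42.6  38.5]
tip [0.523  0.2593 0.044 ] [-40.7  20.6]
tipL [0.5234 0.2609 0.044 ] [-40.5  22.3]
tipR [0.5229 0.2576 0.044 ] [-40.6  18.9]
neck [0.5319 0.2603 0.044 ] [-32.   22.5]
neckL [0.5318 0.2623 0.044 ] [-32.3  24.5]
neckR [0.5319 0.2563 0.044 ] [-31.6  18.5]
gapin near [0.5097 0.2621 0.044 ] [-54.2  22.1]
```

Scaled: -0.62 rad is -0.155.

```bash
python3 shift.py '[[[0, 0, 0, 0, -0.03], [0, 0, 0, 0, -0.06], [0, 0, 0, 0, -0.09], [0, 0, 0, 0, -0.12], [0, 0, 0, 0, -0.155]]]' 60 >/dev/null; python3 plan.py;python3 - <<'E'
from h import *
import pickle
s=bot.read_state();im=snapshot('wrist')[:,:,::-1];pickle.dump(s,open('w3.pkl','wb'))
cv2.imwrite('pics/w3w.png',im)
E
```

```text
t 9.4 q [ 0.75  0.67 -1.37  1.92  0.71  1.18  0.34] ee [0.5044 0.1516 0.0795]
heading 2.7988 F [-9.3  1.   9.8] Tz [ 0.22  1.97 -0.12] w 0.15 60.8710241317749
```

View pics/w3w.png

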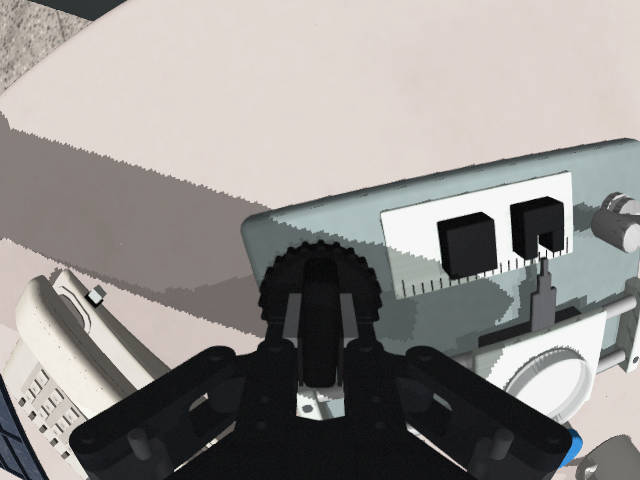

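The tip at about (544,257) is at the gap mouth of the notched tab (510–565, 195–258). I'll measure it on an enlarged crop.

Run:
```python
import cv2
im=cv2.imread('pics/w3w.png');cv2.imwrite('pics/w3c.png',cv2.resize(im[180:310,490:590],None,fx=4.5,fy=4.5,interpolation=cv2.INTER_CUBIC))
```

```text
(no output)
```

View pics/w3c.png

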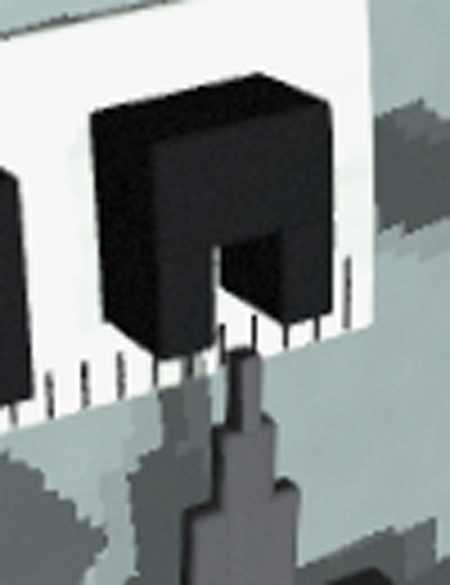

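Run:
```python
from h import *
import pickle
s=pickle.load(open('w3.pkl','rb'))
a=-.098;c=np.array([.5615,.2348]);M=np.array([[np.cos(a),np.sin(a)],[-np.sin(a),np.cos(a)]])
for n,q,z in[('nb',(160,358),.044),('fb',(333,315),.044),('gapN',(213,345),.044),('gapF',(282,325),.044),('gN2',(213,245),.044),('gF2',(279,232),.044),('tipN',(231,352),.044),('tipF',(257,349),.044),('stemN',(234,428),.044),('stemF',(260,422),.044),('neckN',(221,432),.044),('neckF',(273,418),.044)]:
    p=pt('wrist',(490+q[0]/4.5,180+q[1]/4.5),z,s);print(n,p.round(4),(M@(p[:2]-c)*1e3).round(1))
```

```text
nb [0.5199 0.253  0.044 ] [-43.2  14.1]
fb [0.5234 0.2772 0.044 ] [-42.   38.4]
gapN [0.5209 0.2601 0.044 ] [-42.9  21.2]
gapF [0.522  0.2698 0.044 ] [-42.8  30.9]
gN2 [0.5091 0.2617 0.044 ] [-54.8  21.6]
gF2 [0.5107 0.2707 0.044 ] [-54.1  30.7]
tipN [0.5227 0.2624 0.044 ] [-41.4  23.7]
tipF [0.5236 0.266  0.044 ] [-40.7  27.3]
stemN [0.5324 0.2618 0.044 ] [-31.6  24.1]
stemF [0.533  0.2655 0.044 ] [-31.3  27.8]
neckN [0.5322 0.26   0.044 ] [-31.6  22.2]
neckF [0.5333 0.2674 0.044 ] [-31.3  29.7]
```

Scaled: -0.03 rad is -0.0075.

```bash
python3 shift.py '[[[0, 0, 0, 0, -0.0075], [0, 0, 0, 0, -0.0075], [0.2, 0, 0, 0, -0.0075], [0.45, 0, 0, 0, -0.0075], [0.5, 0, 0, 0, -0.0075]]]' >/dev/null; python3 shift.py '[[[0.5, 0, 0, -0.16, 0], [0.5, 0, 0, -0.36, 0], [0.5, 0, 0, -0.4, 0], [0.5, 0, 0, -0.4, 0]]]'>/dev/null; python3 plan.py .527 .333 .18
```

```text
t 10.35 q [ 0.8   0.42 -1.36  1.82  0.44  1.26  0.57] ee [0.5083 0.1502 0.1805]
heading 2.8218 F [ 0.   0.3 -0.8] Tz [ 0.02 -0.05  0.  ] w 0.498 0.0
shift [0.0397 0.1794 0.0004]
```

Scaled: 0.179 m is 0.716, 0.04 m is 0.16, -0.7 rad is -0.175.

```bash
python3 shift.py '[[[0.6, 0.16, 0.716, 0, -0.035], [0.6, 0.16, 0.716, 0, -0.07], [0.6, 0.16, 0.716, 0, -0.105], [0.6, 0.16, 0.716, 0, -0.14], [0.6, 0.16, 0.716, 0, -0.175]]]' >/dev/null; python3 shift.py '[[[0.6, 0, 0, 0, -0.035], [0.6, 0, 0, 0, -0.07], [0.6, 0, 0, 0, -0.105], [0.6, 0, 0, 0, -0.14], [0.6, 0, 0, 0, -0.175]]]' >/dev/null;python3 shift.py '[[[0.6, 0, 0, 0, -0.0288], [0.6, 0, 0, 0, -0.0288]]]' >/dev/null; python3 plan.py .5268 .332 .07
python3 - <<'E'
from h import *
import pickle
s=bot.read_state();im=snapshot('wrist')[:,:,::-1];t=snapshot('top')[:,:,::-1];pickle.dump(s,open('w4.pkl','wb'))
cv2.imwrite('pics/w4.png',np.hstack([cv2.resize(im,(480,360)),cv2.resize(t[210:330,210:310],(300,360))]))
E
```

```text
t 11.55 q [ 0.32  0.72 -1.35  1.6   0.71  1.41  1.67] ee [0.5243 0.3319 0.1758]
heading -1.9451 F [-0.3 -0.1  0.7] Tz [0.01 0.02 0.04] w 0.6 0.0
shift [-0.0012 -0.0025  0.1058]
```

View pics/w4.png

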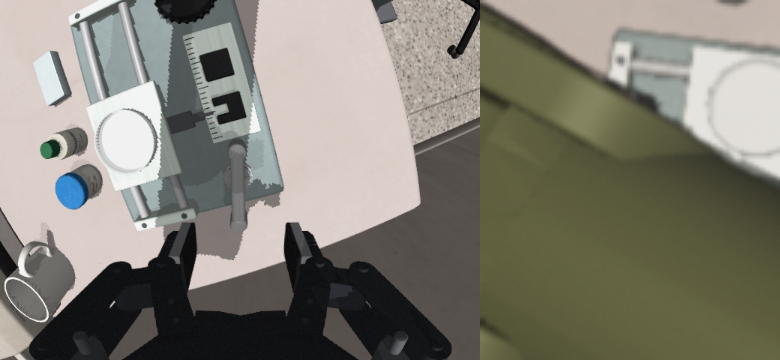

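The clamp bar is vertical at column 238 and centred between the fingers. The pointer sits in the notched gap at (215,112).

Scaled: 0.106 m is 0.424, 0.07 m is 0.28.

```bash
python3 shift.py '[[[0.4, -0.004, -0.008, 0.16, 0], [0.4, -0.004, -0.008, 0.28, 0], [0.4, -0.004, -0.008, 0.424, 0], [0.4, -0.004, -0.008, 0.424, 0]]]' >/dev/null; python3 plan.py; python3 shift.py '[[[0, 0, 0, 0, 0], [0, 0, 0, 0, 0], [0, 0, 0, 0, 0], [0, 0, 0, 0, 0]]]' 60; python3 plan.py
```

```text
t 12.05 q [ 0.28  0.81 -1.24  1.69  0.81  1.26  1.62] ee [0.5246 0.3301 0.0669]
heading -1.9471 F [-0.3 -0.2 -0.9] Tz [-0.03  0.   -0.02] w 0.398 0.0
t: 12.45
ee_pos: [0.5271, 0.3337, 0.0738]
tool_rot: [-1.768, 2.595, 0.001]
force: [-1.7, 0.4, 0.9]
gripper_width: 0.126
grasp_force: 62.1
t 12.45 q [ 0.28  0.81 -1.25  1.68  0.8   1.26  1.62] ee [0.5271 0.3337 0.0738]
heading -1.9455 F [-1.7  0.4  0.9] Tz [ 0.03  0.34 -0.11] w 0.126 62.09655404090881
```

Scaled: 0.002 m is 0.008, 0.001 m is 0.004, 0.6 rad is 0.15.

```bash
python3 shift.py '[[[0, 0, 0, 0.004, 0.03], [0, 0, 0, 0.008, 0.06], [0, 0, 0, 0.008, 0.09], [0, 0, 0, 0.008, 0.12], [0, 0, 0, 0.008, 0.15]]]' 70 >/dev/null; python3 plan.py; python3 shift.py '[[[0, 0, 0, 0, 0.03], [0, 0, 0, 0, 0.06], [0, 0, 0, 0, 0.09], [0, 0, 0, 0, 0.12], [0, 0, 0, 0, 0.145]]]' 80 >/dev/null; python3 plan.py
```

```text
t 12.95 q [ 0.23  0.73 -1.15  1.68  0.71  1.2   1.07] ee [0.5272 0.3337 0.0737]
heading -2.5496 F [-4.9 -4.2 13.2] Tz [-0.85  1.03  0.12] w 0.125 70.87140440940857
t 13.45 q [ 0.17  0.66 -1.04  1.69  0.62  1.16  0.55] ee [0.5272 0.3335 0.0737]
heading -3.1292 F [-5.1 -3.3 12.8] Tz [-0.98  1.07  0.12] w 0.12 79.13520097732544
```

Scaled: 0.12 rad is 0.03.

```bash
python3 shift.py '[[[0, 0, 0, 0, 0.015], [0, 0, 0, 0, 0.03], [0, 0, 0, 0, 0.04], [0, 0, 0, 0, 0.045], [0, 0, 0, 0, 0.045]]]' 90 >/dev/null; python3 plan.py
```

```text
t 13.95 q [ 0.15  0.64 -1.    1.69  0.59  1.15  0.39] ee [0.5272 0.3336 0.0738]
heading 2.983 F [-4.5 -4.5 13.4] Tz [-1.1   1.07  1.58] w 0.12 98.05613086558878
```

Scaled: -0.03 m is -0.12, -0.05 rad is -0.0125.

```bash
python3 shift.py '[[[0, 0, 0, 0, -0.0125], [0.2, 0, 0, 0, -0.0125], [0.4, 0, 0, 0, -0.0125], [0.4, 0, 0, 0, -0.0125], [0.4, 0, 0, -0.12, -0.0125]]]' >/dev/null; python3 shift.py '[[[0.4, 0, 0, -0.2, 0], [0.4, 0, 0, -0.4, 0], [0.4, 0.12, 0, -0.6, 0], [0.4, 0.28, 0.12, -0.6, 0], [0.4, 0.28, 0.24, -0.6, 0]]]' >/dev/null; python3 plan.py
python3 - <<'E'
from h import *
import pickle
s=bot.read_state();im=snapshot('wrist')[:,:,::-1];pickle.dump(s,open('w5.pkl','wb'))
cv2.imwrite('pics/w5.png',im)
E
```

```text
t 14.95 q [ 0.11  0.47 -1.16  1.53  0.43  1.42  0.39] ee [0.4604 0.4028 0.2535]
heading 3.0307 F [0.3 0.8 0.6] Tz [ 0.02 -0.01 -0.01] w 0.404 0.0
```

View pics/w5.png

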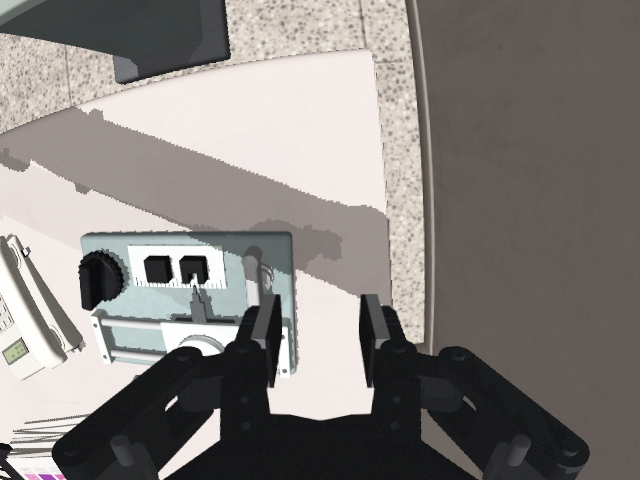

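The clamp bar at (253,280) is parallel to the stage's x axis, so it is tight. The pointer tip at (195,280) is at the gap of the notched tab. I'll make a numeric check before handing in, with no more views.

Run:
```python
from h import *
g=cv2.cvtColor(cv2.imread('pics/w5.png'),cv2.COLOR_BGR2GRAY)
for r in range(268,300,2): print(r,*g[r,176:214])
```

```text
268 252 252 252 232 89 39 39 39 42 41 41 40 41 39 41 40 41 40 39 40 38 39 41 38 38 39 23 12 16 13 11 113 160 246 253 253 253 253
270 253 253 253 253 139 39 37 41 40 37 41 38 37 39 38 38 39 39 39 38 39 39 41 43 41 39 34 19 14 9 13 83 155 160 251 252 252 252
272 253 253 253 253 202 69 35 38 36 37 37 38 37 41 38 37 39 39 40 39 40 37 41 37 39 38 34 22 14 12 14 47 155 252 253 253 253 253
274 253 253 253 253 215 86 39 38 40 41 38 29 15 15 13 18 58 129 163 205 166 42 41 42 42 40 36 20 15 12 9 16 152 251 253 253 253 253
276 253 253 253 253 250 151 38 34 42 38 40 35 11 12 12 10 50 124 167 236 224 39 42 41 41 40 39 25 13 14 17 13 116 250 253 253 253 253
278 238 245 253 253 253 188 53 39 36 38 40 38 16 14 13 17 66 132 227 253 233 86 37 39 39 41 38 26 17 13 6 13 110 157 249 253 253 253
280 210 231 254 254 254 220 84 39 39 39 40 40 27 7 62 192 254 254 254 254 244 130 39 38 38 36 43 36 23 16 67 233 250 249 253 253 253 253
282 248 195 254 254 244 160 68 38 38 36 38 42 32 50 154 254 254 250 221 254 251 195 40 40 38 39 40 37 24 170 235 244 252 254 254 243 251 254
284 251 189 250 253 251 217 225 231 2
[... 495 characters left out ...]
91 130 111 105 71 169 187 157 103 103 103 102 102 127 169 188 188 189 190 190 191 191
292 193 193 193 192 192 191 189 190 190 190 191 192 194 194 196 193 189 124 113 113 47 120 168 159 105 103 102 102 102 100 143 188 190 190 190 190 190 192
294 190 191 191 192 191 191 190 189 191 191 193 194 194 193 193 174 115 91 113 113 83 85 75 104 151 101 102 102 101 100 126 174 190 190 190 191 191 192
296 191 189 189 189 189 189 188 189 190 190 191 191 193 193 190 186 135 111 112 112 111 109 95 42 100 100 102 102 102 101 100 124 156 102 132 184 190 192
298 189 189 190 191 190 190 188 188 187 187 187 189 189 189 188 188 148 116 110 111 111 110 105 44 80 102 103 101 101 101 100 102 101 101 103 134 191 191
```

```bash
python3 -c "
from rig import bot, workorder, snapshot, camera_params
print(workorder.hand_in())"
```

```text
the job is handed in; nothing more can be done
None
```

I loosened the clamp, dialled the pointer to within about 1 mm of the middle of the notched gap, tightened the clamp to its stop and handed the job in with the arm clear at about t = 15 s; I viewed 11 pictures, one over the limit of 10, and the hand-in returned no verdict.

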